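# Hang a rack of stained slides on the drain hoist

### The job

Get the rack of wet slides draining on the hoist: slide it along the bench, without picking it up, until its wire handle is over the hook, then raise the hoist by its lift bar exactly one notch so that the pawl catches and the rack hangs level from the hook, clear of the bench. Then bring the teal drip tray under it, flat on the bench, so that the whole rack hangs over the tray. Do not tip the rack or disturb the jar, the oil bottle or the slide box.

Things in the scene. Friction and masses are not known exactly. Their poses are not given: they have to be found in the camera images.
- stand: drain hoist fixed to the bench: square aluminium column 24 mm wide, 266 mm tall, on a grey foot plate 8 mm thick, 140 mm wide. Origin on the bench at the column's axis, z up; the hook points along the stand's own -x. The foot plate's front edge, at x = -27 mm, stops the tray. A blue carriage with hook and lift bar slides on the column; saw-tooth notches 60 mm apart are on its back.
- hoist (a joint): height of the carriage in m: 0 on its collar, where it starts; 0.060 and 0.120 with its red pawl in the next notch and the one after; top stop 0.130. It falls (0.4 kg, and the rack 0.28 kg) unless the pawl holds. The pawl snaps over a tooth some 5 to 8 mm above the notch: raise by about 70 mm, then lower or let go and it settles at 0.060. Lifting takes about 10 N with the rack hung.
- hook_seat (a point): on the carriage: top of the lowest part (18 mm long) of the orange-coated hook's 7 mm rod, where the handle shall hang. At stand x = -100 mm, y = 0, 68.5 mm above the bench with the carriage down. The hook's upturned tip ends at stand x = -127.5 mm, 82.5 mm above the bench (carriage down).
- grip_left (a point): middle of the left black grip of the lift bar: 16 mm thick, 55 mm long, running along the stand's y; at stand x = -35 mm, y = +87.5 mm, 120 mm above the bench when the carriage is down. Free above, in front and behind.
- grip_right (a point): the same on the right, at stand y = -87.5 mm. Either grip raises the carriage.
- rack: stainless rack of 13 slides, loose, about 0.28 kg: frame 72 mm (its x) by 84 mm (its y), 30 mm tall, flat sides good for pushing. A dark 4 mm wire handle (bail) stands fixed over its middle, an arch in the rack's y-z plane 79 mm wide, peak 95 mm above the underside. Origin: centre of the underside. Starts on one side of the hook, within 0.3 rad of square to the stand; the tray is on the other side.
- bail_top (a point): centre of the wire at the peak of the rack's handle, 95 mm above its underside; the wire's underside is 2 mm lower. With the carriage down it passes 10 mm over the hook's tip, so the rack can be slid along the stand's x, handle square to the hook, until this point is above hook_seat.
- tray: shallow teal drip tray, loose, 0.25 kg: 140 by 140 mm, 15 mm tall, 3 mm walls, on one side (its -x) an upright darker grip. Origin at the centre of the underside. In place, its -x points away from the stand and its +x edge meets the foot plate, which puts its centre 97 mm in front of the column's axis.
- tray_grip (a point): in the tray's grip block (34 mm along the tray's x, 14 mm wide along its y, 34 mm tall), 92 mm from the tray's centre on its -x side, 24 mm above the bench.
- jar: amber glass jar with a black lid, 60 mm across, 85 mm tall, on the bench to the left of the stand; leave alone. Origin at the centre of its underside.
- slidebox: blue slide box 85 x 100 x 33 mm on the bench to the right of the stand; leave alone. Origin at the centre of its underside.
- oil: small amber bottle, 32 mm across, 65 mm tall, on the bench just left of the stand's foot plate; leave alone. Origin at the centre of its underside.
Things that resemble listed ones, but are neither listed nor needed, are in the scene too. Leave any purple look-alike of the rack alone.

How it is judged:
By the outcome, as a careful person would: the job done as asked, in the order asked, and still so for the second after the job is handed in, with the robot touching nothing.
It also fails if it takes over 69 s, if anything falls off the work surface, if the arm or the gripper's body presses on something with over 40 N, if the wrist force passes 120 N, or if a joint passes its speed limit or range.

### The arm

A 7-joint arm with a two-finger parallel gripper is mounted at the origin on the work surface. World frame = base frame: x ahead of the robot, y to its left, z up, the work surface at z = 0. Lengths are in m, angles in degrees, forces in N, time in s.
With the tool pointing down it reaches from about 0.425 to 0.875 m from the base axis. Payload 4.7 kg.
Tool frame: the origin (TCP) lies where the fingers leave the gripper's body, on its centre line; the fingertips stand 70 mm ahead of it and the grasp point (between the pads) lies 51 mm ahead of it (env.tip_reach is the distance from the TCP to the fingertips, in m); z points along the fingers, x is the direction in which the jaws open and shut, and the axes are right-handed (so a half turn about z gives the same grasp; the last joint's range is limited). The gripper opens to 87 mm and grips with 3 to 60 N. Pads are 19 mm wide; open, the fingers measure 117 mm over their backs; the gripper's body (75 mm by 190 mm) begins 51 mm behind the grasp point.
Start: joints at [-71.843, 18.392, -4.016, 83.108, 1.295, 78.541, -3.26], TCP at [0.194, 0.62, 0.292] pointing down, gripper open.
Joint ranges: [-163.93, 163.93], [-17.29, 119.83], [-79.2, 71.16], [3.27, 140.29], [-89.18, 269.18], [5.43, 117.66], [-154.24, 154.24]. Speed limits (degrees/s): [147.25, 147.25, 180, 180, 180, 180, 180].

### API

Orientations are given as [roll, pitch, yaw] about the fixed x, y, z axes, in that order (R = Rz(yaw) Ry(pitch) Rx(roll)).
In Python, from cell import env, optics, order gives the robot as it stands.
- The arm moves only by the shell command python3 -m creep 'ROWS' [FORCE]. ROWS is JSON, a list of rows, each a list of 7 numbers: the shift along the tool's x, y, z in cm, then the turn, a rotation vector about the tool's x, y, z in rad, then the opening, from 0 (shut) to 1 (fully open). A call has 1 to 20 rows; each row shifts and turns the pose as measured when the row begins, along the tool's axes as they then stand; what a row does not reach is not made up. A row lasts 1/10 s, in which the tool goes at most 50 mm and 8.59 degrees, less where a joint would pass 70% of its speed; a pose out of reach is approached as far as the arm can. A call with a gripper value outside its range is refused whole. The fingers move at their own pace and stop on an object; FORCE is the grip in N (left out, the last holds). Time passes only in rows, so rows that do not move let the fingers close. It gives the time, the measured TCP pose, the force and the opening at its end, in the units of the state.
- env.get_obs(): the state, without advancing time (a new reading comes with each control period).
- optics.read_camera(name): name is "side" or "top"; returns a dict with "frame" (400x640x3 uint8, blue, green, red), "z_map" (400x640 float32, m along the optical axis (not along the pixel's ray), 0 where there is no reading), "fx", "fy", "cx", "cy" (pixels), "distortion" ([k1, k2, p1, p2, k3] as OpenCV has them; the pictures are not rectified), "R" (3x3) and "t" (3): a world point X has camera coordinates R X + t. Camera axes: x right, y down, z forward; pixel columns grow to the right and rows downward; lengths in m; the calibration is good to about 2 mm. A picture is of the moment at which its call begins.
- order.sign_off(): hands the job in, once; it reports no verdict.
The state is a dict: "time_s": time; "qpos": joint angles; "joint_velocities": joint speeds; "effort": joint torques, N m; "tool_pos": TCP position; "tool_rot": TCP orientation; "force": force on the tool from outside, world axes, zero at the start; "wrist_torque": the same for the moment, N m; "grip_width": finger opening in m.
Only numpy, scipy, OpenCV 4.12 (cv2) and the standard library are available. Lean on these libraries where they do the work, as an engineer would, in place of code of your own. Each camera call takes 0.05 s, during which the arm holds its last target. There are 200 camera calls.

## Working session

There is one attempt and no reset: what is moved stays moved. The work goes in short steps, Python scripts to look and compute and a shell command to move; the robot and the scene stay as the last step left them, time stands still between calls to the robot, and variables do not carry over. Pictures are saved under pics/ and viewed, on a budget of 14 in all, crops included, one or two more only if the job needs it, and the job is handed in when it is done.

```bash
ls; mkdir -p pics; cat > h.py <<'E'
import numpy as np,cv2
from cell import env,optics,order
from scipy.spatial.transform import Rotation as Rn
def cam(n):
    d=optics.read_camera(n)
    d['K']=np.array([[d['fx'],0,d['cx']],[0,d['fy'],d['cy']],[0,0,1]]);d['D']=np.array(d['distortion'],float)
    d['R']=np.array(d['R']);d['t']=np.array(d['t']);return d
def rays(d,uv):
    p=cv2.undistortPoints(np.array(uv,float).reshape(-1,1,2),d['K'],d['D']).reshape(-1,2)
    return np.c_[p,np.ones(len(p))]
def onplane(d,uv,z):
    r=rays(d,uv)@d['R'];c=-d['R'].T@d['t'];return c+r*((z-c[2])/r[:,2])[:,None]
def cloud(d):
    v,u=np.mgrid[0:400,0:640];r=rays(d,np.c_[u.ravel(),v.ravel()])
    X=(r*d['z_map'].reshape(-1,1)-d['t'])@d['R'];X[d['z_map'].ravel()==0]=np.nan
    return X.reshape(400,640,3)
def st():
    o=env.get_obs();print({k:np.round(o[k],3).tolist() for k in('time_s','tool_pos','tool_rot','force','grip_width')})
E
python3 - <<'E'
from h import *
st()
a=cam('top');b=cam('side')
cv2.imwrite('pics/a.png',a['frame']);cv2.imwrite('pics/b.png',b['frame'])
for d in(a,b):print(-d['R'].T@d['t'],d['R'].round(2).tolist())
E
```

```text
pics
{'time_s': 0.0, 'tool_pos': [0.194, 0.62, 0.291], 'tool_rot': [179.992, 0.108, 72.654], 'force': [-0.139, 0.033, -0.589], 'grip_width': 0.087}
[ 0.39908221 -0.00581191  1.22512177] [[-0.01, -1.0, 0.01], [-0.98, 0.01, -0.18], [0.18, -0.02, -0.98]]
[0.46749031 0.8851778  0.60100883] [[-0.99, -0.13, -0.03], [-0.04, 0.5, -0.87], [0.12, -0.86, -0.5]]
```

View pics/a.png

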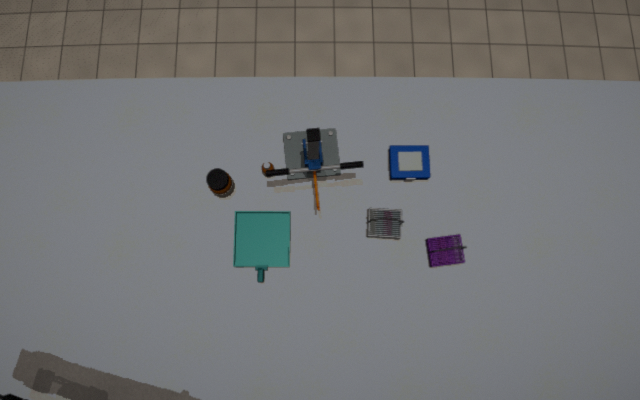

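View pics/b.png

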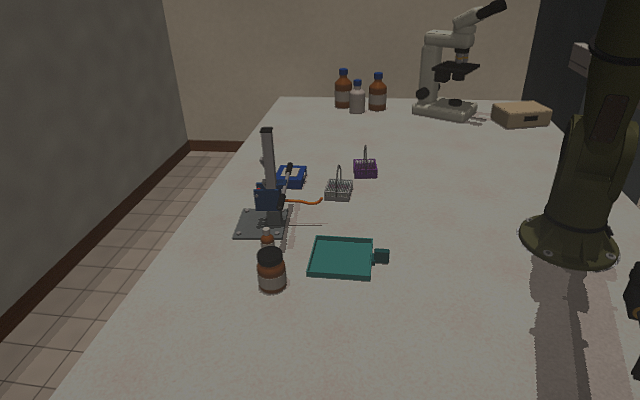

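Top view: stand at about (314,155), hook tip (317,212), rack (384,223) to its right, purple decoy (445,250), tray (263,240) with its grip at (261,275). Jar and oil are on the left, the box on the right.

```bash
cat >> h.py <<'E'
def big(m):
    n,l,s,c=cv2.connectedComponentsWithStats(m.astype(np.uint8));return l==1+np.argmax(s[1:,4])
def roi(m,u0,u1,v0,v1):
    o=np.zeros_like(m);o[v0:v1,u0:u1]=m[v0:v1,u0:u1];return o
def rect(P):
    r=cv2.minAreaRect((P[:,:2]*1000).astype(np.float32));return np.round(r[0],1),np.round(r[1],1),round(r[2],2)
def uvs(m): v,u=np.nonzero(m);return np.c_[u,v]
E
cat > m1.py <<'E'
from h import *
a=cam('top');X=cloud(a);hsv=cv2.cvtColor(a['frame'],cv2.COLOR_BGR2HSV);H,S,V=hsv[...,0],hsv[...,1],hsv[...,2]
t=big((abs(H-85.)<12)&(S>80))
print('tray',rect(onplane(a,uvs(t&(X[...,2]<.02)),.012)))
g=t&(X[...,2]>.027);print('trayblock',X[g].mean(0).round(4),g.sum())
o=roi((abs(H-12.)<8)&(S>150),300,335,165,225);p=uvs(o);print('hook n',len(p),X[o].mean(0).round(3))
P=X[o];P=P[~np.isnan(P[:,0])];print('hook tip',P[np.argsort(P[:,0])[:6]].round(3).tolist())
vx,vy,x0,y0=cv2.fitLine(P[:,:2].astype(np.float32),2,0,.01,.01).ravel();print('hook ang',np.degrees(np.arctan2(vy,vx)),x0,y0)
k=(V<60)&(X[...,2]>.10)&(X[...,2]<.14)
for n,(u0,u1) in{'L':(262,292),'R':(337,368)}.items():
    q=roi(k,u0,u1,155,180);print('grip',n,q.sum(),rect(onplane(a,uvs(q),.128)),X[q].mean(0).round(4))
f=roi((X[...,2]>.004)&(X[...,2]<.013)&(S<60),278,345,122,185);print('foot',rect(X[f]))
c=roi(X[...,2]>.25,295,330,115,165);print('col',rect(X[c]),X[c].mean(0).round(4))
r=roi((X[...,2]>.018)&(X[...,2]<.036),360,408,200,245);print('rack',r.sum(),rect(X[r]))
w=roi((X[...,2]>.045)&(X[...,2]<.11),360,408,200,245);P=X[w];print('bail',w.sum(),P.mean(0).round(4),P[:,2].max(),np.nanmin(P,0).round(3),np.nanmax(P,0).round(3))
if len(P)>3: print(cv2.fitLine(P[:,:2].astype(np.float32),2,0,.01,.01).ravel())
if len(P)>3: i=P[:,2]>.085; print(P[i].mean(0),i.sum())
E
python3 m1.py
python3 - <<'E'
from h import *
import glob
a=cv2.imread('pics/a.png')[115:295,220:420];cv2.imwrite('pics/a2.png',cv2.resize(a,None,fx=3.3,fy=3.3,interpolation=cv2.INTER_CUBIC))
E
```

```text
tray (array([536.6, 118.8]), array([139.6, 146.1]), 89.7)
trayblock [0.4484 0.1184 0.0341] 66
hook n 98 [ 0.655 -0.018  0.069]
hook tip [[0.602, -0.023, 0.082], [0.605, -0.023, 0.079], [0.605, -0.021, 0.079], [0.607, -0.023, 0.079], [0.607, -0.021, 0.078], [0.61, -0.023, 0.079]]
hook ang 5.271066 0.6553316 -0.017842494
grip L 150 (array([681.3,  71.6]), array([15.3, 54. ]), 5.6) [0.6818 0.0723 0.126 ]
grip R 137 (array([ 698.1, -100.4]), array([14.6, 52.9]), 5.19) [ 0.6987 -0.1006  0.1262]
foot (array([765.3,  -6.3]), array([174.3, 168.1]), 88.94)
col (array([726.6, -11.7]), array([28.4, 27.8]), 5.93) [ 0.7253 -0.0118  0.2649]
rack 617 (array([ 576.4, -191. ]), array([84.9, 73. ]), 85.91)
bail 63 [ 0.5761 -0.1887  0.0801] 0.09760436445672398 [ 0.572 -0.233  0.046] [ 0.58  -0.15   0.098]
[ 0.06634742  0.9977966   0.5760721  -0.1887486 ]
[ 0.57595813 -0.18967236  0.0909732 ] 29
```

View pics/a2.png

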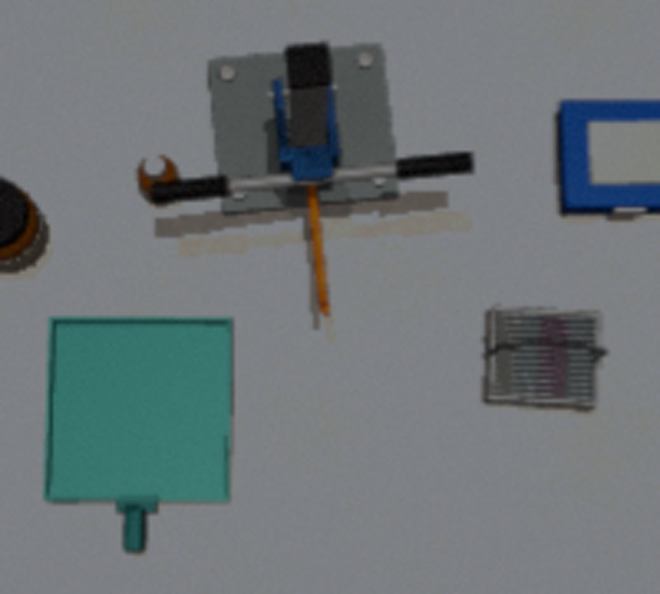

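Crop: hook at (315-325, 185-315) is turned about 5°, and the bail runs across the rack at (545,350). There's also an amber ring by the left grip (the oil bottle). Stand is at (0.725,-0.011), yaw 5.4°; rack at (0.576,-0.190), yaw -4°.

My plan is to grip the bail, slide the rack sideways and turn it square, then push it the last bit from the front.

```bash
cat >> h.py <<'E'
S0=np.array([.725,-.0112]);SY=5.4
def W(sx,sy):
    c,s=np.cos(np.radians(SY)),np.sin(np.radians(SY));return S0+[c*sx-s*sy,s*sx+c*sy]
def to(p,yaw,lean=0,tip=None,axis='x'):
    """error of TCP to target in tool axes: shift cm, turn rad. target: Rz(yaw) tilt Rx(180)"""
    o=env.get_obs();R0=Rn.from_euler('xyz',o['tool_rot'],degrees=True)
    R1=Rn.from_euler('z',yaw,degrees=True)*Rn.from_euler(axis,lean,degrees=True)*Rn.from_euler('x',180,degrees=True)
    p=np.array(p,float)
    if tip: p=p-R1.apply([0,0,tip])
    print('shift cm',(R0.inv().apply(p-o['tool_pos'])*100).round(2),'turn',(R0.inv()*R1).as_rotvec().round(3),'after-turn shift',(R1.inv().apply(p-o['tool_pos'])*100).round(2),'tcp',p.round(4))
E
python3 -c "
from h import *
to([.576,-.1905,.200],-4)"
```

```text
shift cm [-65.96  60.66   9.24] turn [1.000e-03 1.000e-03 1.338e+00] after-turn shift [43.79 78.2   9.14] tcp [ 0.576  -0.1905  0.2   ]
```

```bash
python3 -m creep '[[0,0,0,0,0,0.149,1],[0,0,0,0,0,0.149,1],[0,0,0,0,0,0.149,1],[0,0,0,0,0,0.149,1],[0,0,0,0,0,0.149,1],[0,0,0,0,0,0.149,1],[0,0,0,0,0,0.149,1],[0,0,0,0,0,0.149,1],[0,0,0,0,0,0.149,1]]'
python3 -m creep '[[2.2,3.9,0,0,0,0,1],[2.2,3.9,0,0,0,0,1],[2.2,3.9,0,0,0,0,1],[2.2,3.9,0,0,0,0,1],[2.2,3.9,0,0,0,0,1],[2.2,3.9,0,0,0,0,1],[2.2,3.9,0,0,0,0,1],[2.2,3.9,0,0,0,0,1],[2.2,3.9,0,0,0,0,1],[2.2,3.9,0,0,0,0,1],[2.2,3.9,0,0,0,0,1],[2.2,3.9,0,0,0,0,1],[2.2,3.9,0,0,0,0,1],[2.2,3.9,0,0,0,0,1],[2.2,3.9,0,0,0,0,1],[2.2,3.9,0,0,0,0,1],[2.2,3.9,0,0,0,0,0.5],[2.2,3.9,0,0,0,0,0.5]]'
python3 -c "
from h import *
st();to([.576,-.1905,.200],-4)"
```

```text
time_s: 1.05
tool_pos: [0.1932, 0.6183, 0.2868]
tool_rot: [179.5, 0.1, -5.0]
force: [0.2, -0.5, -0.7]
grip_width: 0.0871
time_s: 2.85
tool_pos: [0.5331, -0.139, 0.2875]
tool_rot: [179.8, 0.1, -4.3]
force: [-0.1, 0.7, 0.3]
grip_width: 0.0779
{'time_s': 2.85, 'tool_pos': [0.533, -0.139, 0.287], 'tool_rot': [179.773, 0.108, -4.271], 'force': [-0.15, 0.686, 0.315], 'grip_width': 0.078}
shift cm [4.68 4.78 8.76] turn [ 0.004  0.002 -0.005] after-turn shift [4.64 4.84 8.75] tcp [ 0.576  -0.1905  0.2   ]
```

```bash
python3 -m creep '[[2.35,2.4,2,0,0,0,0.45],[2.35,2.4,2,0,0,0,0.45],[0,0,2,0,0,0,0.45],[0,0,0,0,0,0,0.45]]'
python3 -c "
from h import *
st();to([.576,-.1905,.153],-4)"
```

```text
time_s: 3.25
tool_pos: [0.5785, -0.201, 0.225]
tool_rot: [179.4, 0.1, -4.8]
force: [0.3, 0.5, -0.5]
grip_width: 0.0471
{'time_s': 3.25, 'tool_pos': [0.579, -0.201, 0.225], 'tool_rot': [179.366, 0.087, -4.768], 'force': [0.266, 0.514, -0.5], 'grip_width': 0.047}
shift cm [-0.33 -1.1   7.19] turn [ 0.011  0.002 -0.013] after-turn shift [-0.32 -1.03  7.2 ] tcp [ 0.576  -0.1905  0.153 ]
```

```bash
python3 -m creep '[[-0.3,-1,1,0,0,0,0.45],[0,0,2,0,0,0,0.45],[0,0,2,0,0,0,0.45],[0,0,1.5,0,0,0,0.45],[0,0,0,0,0,0,0.45],[0,0,0,0,0,0,0.45]]'
python3 -c "
from h import *
st();to([.576,-.1905,.153],-4)
a=cam('side');cv2.imwrite('pics/c.png',cv2.resize(a['frame'][80:280,220:420],None,fx=3,fy=3))"
```

```text
time_s: 3.85
tool_pos: [0.5773, -0.1837, 0.1609]
tool_rot: [179.7, -0.2, -4.4]
force: [0.9, -0.3, 0.7]
grip_width: 0.0396
{'time_s': 3.85, 'tool_pos': [0.577, -0.184, 0.161], 'tool_rot': [179.714, -0.211, -4.352], 'force': [0.936, -0.312, 0.661], 'grip_width': 0.04}
shift cm [-0.08  0.68  0.79] turn [ 0.005 -0.004 -0.006] after-turn shift [-0.08  0.69  0.79] tcp [ 0.576  -0.1905  0.153 ]
```

View pics/c.png

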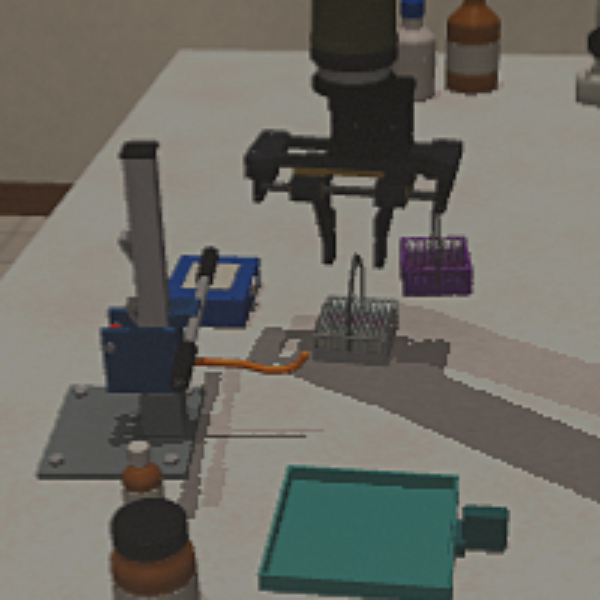

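Fingertips (325/380,262) straddle the bail top (357,258), with the long axis of the gripper body along the jaws. Next I'll lower it and grip.

```bash
python3 -m creep '[[0,0.5,0.8,0,0,0,0.45],[0,0,0,0,0,0,0.3],[0,0,0,0,0,0,0.1],[0,0,0,0,0,0,0],[0,0,0,0,0,0,0],[0,0,0,0,0,0,0],[0,0,0,0,0,0,0]]' 15
python3 -c "
from h import *
st();to(list(W(-.165,0))+[.153],5.4)"; python3 m1.py | tail -5
```

```text
time_s: 4.6
tool_pos: [0.578, -0.19, 0.1552]
tool_rot: [179.7, -0.4, -4.4]
force: [0.4, -0.1, -2.5]
grip_width: 0.0027
{'time_s': 4.6, 'tool_pos': [0.578, -0.19, 0.155], 'tool_rot': [179.72, -0.437, -4.382], 'force': [0.389, -0.148, -2.481], 'grip_width': 0.003}
shift cm [ -2.97 -16.15   0.12] turn [ 0.006 -0.007 -0.171] after-turn shift [ -0.18 -16.42   0.22] tcp [ 0.5607 -0.0267  0.153 ]
grip R 133 (array([ 698. , -100.4]), array([14.1, 53.1]), 6.36) [ 0.6986 -0.1007  0.1264]
foot (array([765.1,  -6.7]), array([171.1, 168.5]), 89.89)
col (array([727.6, -11.4]), array([29.4, 28. ]), 7.42) [ 0.7253 -0.0119  0.265 ]
rack 58 (array([ 593.1, -159.3]), array([18.1, 41.4]), 86.01)
bail 3 [ 0.5789 -0.1503  0.0624] 0.06421093438944894 [ 0.578 -0.152  0.06 ] [ 0.58  -0.149  0.064]
```

```bash
python3 -m creep '[[0,0,0.15,0,0,0,0],[0,0,0.1,0,0,0,0],[0,0,0,0,0,0,0]]' 
python3 -m creep '[[-0.1,-1,0,0,0,-0.01,0],[-0.1,-1,0,0,0,-0.01,0],[-0.1,-1,0,0,0,-0.01,0],[0,0,0,0,0,0,0]]' 
python3 - <<'E'
from h import *
st()
a=cam('side');cv2.imwrite('pics/d.png',cv2.resize(a['frame'][80:280,220:420],None,fx=3,fy=3))
E
```

```text
time_s: 4.95
tool_pos: [0.5781, -0.1901, 0.1549]
tool_rot: [179.8, -0.4, -4.4]
force: [0.4, -0.4, -3.1]
grip_width: 0.0032
time_s: 5.35
tool_pos: [0.5795, -0.1694, 0.1608]
tool_rot: [178.9, -1.1, -2.9]
force: [0.5, 0.9, -3.0]
grip_width: 0.0034
{'time_s': 5.35, 'tool_pos': [0.58, -0.169, 0.161], 'tool_rot': [178.9, -1.143, -2.936], 'force': [0.516, 0.89, -3.033], 'grip_width': 0.003}
```

View pics/d.png

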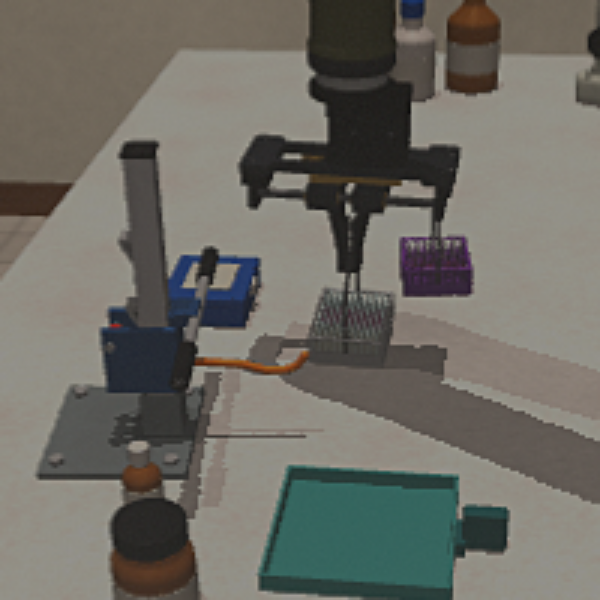

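The rack is hanging from the jaws a few mm up (force -3 N): the tool drifted upward as it moved. I'll set it down now, let go, and slide it by low pushes instead.

```bash
python3 -m creep '[[0,0,0.3,0,0.008,0,0],[0,0,0.3,0,0.008,0,0],[0,0,0.2,0,0,0,0],[0,0,0,0,0,0,0]]' 
python3 -c "
from h import *
st()"
```

```text
time_s: 5.8
tool_pos: [0.5799, -0.1769, 0.1571]
tool_rot: [178.5, -2.4, -3.2]
force: [-1.4, 0.9, -1.7]
grip_width: 0.0031
{'time_s': 5.8, 'tool_pos': [0.58, -0.177, 0.157], 'tool_rot': [178.477, -2.382, -3.153], 'force': [-1.356, 0.927, -1.732], 'grip_width': 0.003}
```

```bash
python3 -m creep '[[0,0,0,0.02,-0.035,0,0],[0,0,0.15,0,0,0,0],[0,0,0.15,0,0,0,0],[0,0,0,0,0,0,0]]' 
python3 -c "
from h import *
st()"
```

```text
time_s: 6.2
tool_pos: [0.581, -0.1807, 0.1558]
tool_rot: [179.3, -0.7, -3.3]
force: [-0.8, 0.2, 1.7]
grip_width: 0.0034
{'time_s': 6.2, 'tool_pos': [0.581, -0.181, 0.156], 'tool_rot': [179.338, -0.66, -3.319], 'force': [-0.775, 0.245, 1.656], 'grip_width': 0.003}
```

```bash
python3 -m creep '[[-0.15,-1,0.2,0,0,-0.01,0],[-0.15,-1,0.2,0,0,-0.01,0],[-0.15,-1,0.2,0,0,-0.01,0],[-0.15,-1,0.2,0,0,-0.01,0]]' 
python3 -c "
from h import *
st()"
python3 -m creep '[[0,0,0.1,0,0,0,0],[0,0,0.1,0,0,0,0]]' 
python3 -c "
from h import *
st();to(list(W(-.165,0))+[.153],5.4)"
```

```text
time_s: 6.6
tool_pos: [0.5814, -0.1572, 0.1587]
tool_rot: [178.0, -1.9, -1.5]
force: [-1.9, -4.0, 15.2]
grip_width: 0.0033
{'time_s': 6.6, 'tool_pos': [0.581, -0.157, 0.159], 'tool_rot': [177.957, -1.854, -1.535], 'force': [-1.913, -4.0, 15.151], 'grip_width': 0.003}
time_s: 6.8
tool_pos: [0.5819, -0.1578, 0.1587]
tool_rot: [177.9, -2.0, -1.5]
force: [-3.4, -1.3, 8.8]
grip_width: 0.0034
{'time_s': 6.8, 'tool_pos': [0.582, -0.158, 0.159], 'tool_rot': [177.853, -2.032, -1.479], 'force': [-3.398, -1.283, 8.796], 'grip_width': 0.003}
shift cm [ -2.47 -13.06  -0.  ] turn [ 0.04  -0.033 -0.121] after-turn shift [ -0.87 -13.25   0.57] tcp [ 0.5607 -0.0267  0.153 ]
```

```bash
python3 - <<'E'
from h import *
st()
a=cam('side');cv2.imwrite('pics/e.png',cv2.resize(a['frame'][110:230,260:400],None,fx=5,fy=5,interpolation=cv2.INTER_CUBIC))
X=cloud(a);P=X[150:220,300:400].reshape(-1,3);P=P[(P[:,2]>.02)&(P[:,2]<.045)&(P[:,0]<.63)&(P[:,0]>.52)&(P[:,1]>-.23)&(P[:,1]<-.08)]
A=np.c_[P[:,:2]-P[:,:2].mean(0),np.ones(len(P))];print(len(P),np.linalg.lstsq(A,P[:,2],rcond=None)[0],P.min(0),P.max(0))
E
```

```text
{'time_s': 6.8, 'tool_pos': [0.582, -0.158, 0.159], 'tool_rot': [177.853, -2.032, -1.479], 'force': [-3.398, -1.283, 8.796], 'grip_width': 0.003}
416 [ 0.00968721 -0.12694719  0.03271027] [ 0.54291643 -0.22502114  0.02047393] [ 0.61795171 -0.13368728  0.04493847]
```

View pics/e.png

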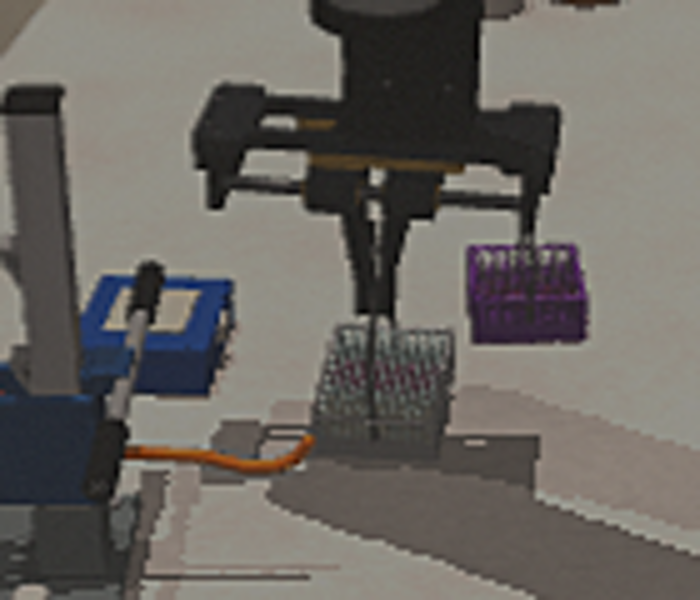

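The rack has pivoted about the jaw axis by roughly 5-7°, with its far (-y) side up. I'll move back to level it, release, and then push low with two fingers.

```bash
python3 -m creep '[[0,0.6,-0.1,0.02,-0.015,0,0],[0,0.6,-0.1,0.02,-0.015,0,0],[0,0,0,0,0,0,0]]' 3
python3 -c "
from h import *
st()"
python3 -m creep '[[0,0,0,0,0,0,0.1],[0,0,0,0,0,0,0.2],[0,0,0,0,0,0,0.3],[0,0,0,0,0,0,0.3],[0,0,-2,0,0,0,0.3],[0,0,-3,0,0,0,0.3],[0,0,-4,0,0,0,0.3],[0,3,-2,0,0,0,0.3],[0,3,-2,0,0,0,0.3],[0,3,-1,0,0,0,0.3],[0,0,0,0,0,0,0.3]]'
python3 m1.py|tail -5
python3 - <<'E'
from h import *
a=cam('top');X=cloud(a);m=roi((X[...,2]>.018)&(X[...,2]<.036),415,475,225,275);print('purple',rect(X[m]))
s=cam('side');X=cloud(s);P=X[150:220,280:400].reshape(-1,3);P=P[(P[:,2]>.02)&(P[:,2]<.042)&(P[:,0]<.63)&(P[:,0]>.52)&(P[:,1]>-.24)&(P[:,1]<-.08)]
A=np.c_[P[:,:2]-P[:,:2].mean(0),np.ones(len(P))];print('slope',np.linalg.lstsq(A,P[:,2],rcond=None)[0])
st()
E
```

```text
time_s: 7.15
tool_pos: [0.5806, -0.1661, 0.1582]
tool_rot: [-179.6, -0.1, -1.3]
force: [1.5, 1.0, -0.5]
grip_width: 0.0039
{'time_s': 7.15, 'tool_pos': [0.581, -0.166, 0.158], 'tool_rot': [-179.587, -0.129, -1.346], 'force': [1.454, 0.995, -0.488], 'grip_width': 0.004}
time_s: 8.25
tool_pos: [0.5784, -0.2529, 0.3004]
tool_rot: [-179.6, 0.0, -0.8]
force: [-0.0, 0.3, 0.5]
grip_width: 0.0259
col (array([726. , -11.6]), array([27.7, 28.2]), 3.9) [ 0.7253 -0.012   0.2652]
rack 582 (array([ 581.8, -166.2]), array([76.4, 71.9]), 87.88)
bail 55 [ 0.5813 -0.1604  0.0818] 0.10007436442012681 [ 0.579 -0.2    0.049] [ 0.584 -0.125  0.1  ]
[ 0.03343801  0.9994408   0.5813184  -0.16041826]
[ 0.5812401  -0.1591315   0.09125034] 27
purple (array([0., 0.]), array([0., 0.]), 0.0)
slope [0.00615687 0.00458314 0.02740114]
{'time_s': 8.4, 'tool_pos': [0.58, -0.247, 0.298], 'tool_rot': [-179.266, 0.184, -0.379], 'force': [0.27, 0.006, -0.159], 'grip_width': 0.026}
```

Rack is back on the bench, level (slope under 0.01), at about (0.581,-0.162), yaw -2°. Now the push pose.

```bash
python3 -c "
from h import *
to([.582,-.234,.013],-1,15,.07)"
```

```text
shift cm [ 0.27  0.82 21.72] turn [0.249 0.005 0.01 ] after-turn shift [ 0.2   6.14 20.85] tcp [ 0.5817 -0.2521  0.0806]
```

```bash
python3 -m creep '[[0,0,0,0.125,0,0.01,0.4],[0,0,0,0.125,0,0,0.4],[0.03,0.88,3,0,0,0,0.4],[0.03,0.88,3,0,0,0,0.4],[0.03,0.88,3,0,0,0,0.4],[0.03,0.88,3,0,0,0,0.4],[0.03,0.88,3,0,0,0,0.4],[0,0.5,1.7,0,0,0,0.4],[0,0,0,0,0,0,0.4],[0,0,0,0,0,0,0.4]]' 
python3 -c "
from h import *
to([.582,-.234,.013],-1,15,.07)"
```

```text
time_s: 9.4
tool_pos: [0.5843, -0.227, 0.1117]
tool_rot: [-163.6, 0.6, 0.5]
force: [0.6, 0.0, 0.2]
grip_width: 0.0351
shift cm [-0.25  3.29  2.27] turn [-0.024  0.017  0.022] after-turn shift [-0.22  3.23  2.35] tcp [ 0.5817 -0.2521  0.0806]
```

```bash
python3 -m creep '[[-0.2,1.7,0,-0.024,0.017,0.022,0.4],[0,1.7,0,0,0,0,0.4],[0,0,0,0,0,0,0.4],[0,0.2,1.2,0,0,0,0.4],[0,0.2,1,0,0,0,0.4],[0,0,0,0,0,0,0.4]]' 
python3 -c "
from h import *
to([.582,-.234,.013],-1,15,.07);to(list(W(-.160,-.055))+[.015],5.4,15,.07)"
```

```text
time_s: 10.0
tool_pos: [0.5843, -0.2633, 0.083]
tool_rot: [-165.3, -0.5, -1.2]
force: [-0.7, 0.6, 0.4]
grip_width: 0.0348
shift cm [-0.29 -1.01  0.51] turn [ 0.005 -0.01  -0.001] after-turn shift [-0.28 -1.01  0.52] tcp [ 0.5817 -0.2521  0.0806]
shift cm [ -1.51 -15.85   4.18] turn [ 0.006 -0.038 -0.109] after-turn shift [  0.38 -15.89   4.3 ] tcp [ 0.5726 -0.0991  0.0826]
```

```bash
python3 -m creep '[[-0.1,-1.2,0.33,0,0,-0.01,0.4],[-0.1,-1.2,0.33,0,0,-0.01,0.4],[-0.1,-1,0.28,0,0,-0.015,0.4],[-0.1,-1,0.28,0,0,-0.015,0.4],[-0.1,-1,0.28,0,0,-0.015,0.4],[-0.1,-1,0.28,0,0,-0.015,0.4],[-0.1,-1,0.28,0,0,-0.015,0.4],[0,0,0,0,0,0,0.4]]' 
python3 - <<'E'
from h import *
st();to(list(W(-.160,-.055))+[.015],5.4,15,.07)
a=cam('side');cv2.imwrite('pics/f.png',cv2.resize(a['frame'][110:230,260:400],None,fx=5,fy=5,interpolation=cv2.INTER_CUBIC))
X=cloud(cam('top'));r=(X[...,2]>.018)&(X[...,2]<.036);r=roi(r,340,408,205,245);print(rect(X[r]))
E
```

```text
time_s: 10.8
tool_pos: [0.576, -0.1785, 0.082]
tool_rot: [-165.5, -2.1, 4.7]
force: [-0.5, 0.8, -0.2]
grip_width: 0.0344
{'time_s': 10.8, 'tool_pos': [0.576, -0.179, 0.082], 'tool_rot': [-165.501, -2.101, 4.721], 'force': [-0.483, 0.8, -0.153], 'grip_width': 0.034}
shift cm [ 0.32 -7.71  1.94] turn [ 0.009 -0.038 -0.002] after-turn shift [ 0.41 -7.69  1.99] tcp [ 0.5726 -0.0991  0.0826]
(array([ 572.2, -123.2]), array([73.3, 96.5]), 3.95)
```

View pics/f.png

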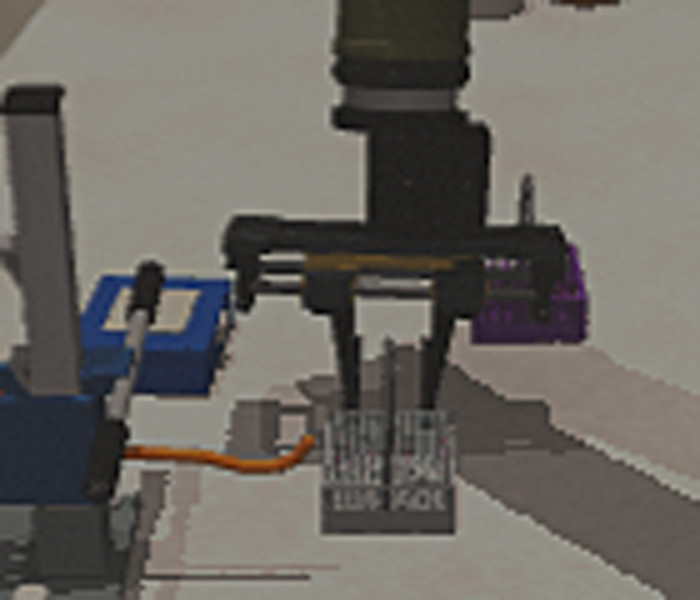

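Clean push: rack flat, yaw about 4°, bail upright at (388,420), fingers (345/430,405) on its -y face. I'll keep pushing.

```bash
python3 -m creep '[[0.05,-1,0.27,0,-0.02,0,0.4],[0.05,-1,0.27,0,-0.02,0,0.4],[0.05,-1,0.27,0,0,0,0.4],[0.05,-1,0.27,0,0,0,0.4],[0.05,-1,0.27,0,0,0,0.4],[0.05,-1,0.27,0,0,0,0.4],[0.05,-1,0.27,0,0,0,0.4],[0,0,0,0,0,0,0.4],[0,0,0,0,0,0,0.4]]' 
cat > m2.py <<'E'
from h import *
st()
a=cam('top');X=cloud(a);r=(X[...,2]>.016)&(X[...,2]<.036)
# stand-frame coords of rack-band points in a window around hook
c,s=np.cos(np.radians(SY)),np.sin(np.radians(SY));D=X[...,:2]-S0;sx=c*D[...,0]+s*D[...,1];sy=-s*D[...,0]+c*D[...,1]
m=r&(sx>-.25)&(sx<-.055)&(sy>-.2)&(sy<.075)
print('rack band stand: sx',np.percentile(sx[m],[1,99]).round(4),'sy',np.percentile(sy[m],[1,99]).round(4),rect(np.stack([sx[m],sy[m]],1)))
b=(X[...,2]>.05)&(X[...,2]<.105)&(cv2.cvtColor(a['frame'],cv2.COLOR_BGR2HSV)[...,2]<90)&(sx>-.2)&(sx<-.08)&(abs(sy)<.15)
print('bail cand',b.sum(),np.median(sx[b]).round(4),np.percentile(sy[b],[1,99]).round(3))
cv2.imwrite('pics/top_last.png',cv2.resize(a['frame'][140:280,260:420],None,fx=4,fy=4,interpolation=cv2.INTER_CUBIC))
E
python3 m2.py
```

```text
time_s: 11.8
tool_pos: [0.5737, -0.1044, 0.0819]
tool_rot: [-165.9, 0.2, 5.1]
force: [-0.4, -2.8, 1.3]
grip_width: 0.0348
{'time_s': 11.8, 'tool_pos': [0.574, -0.104, 0.082], 'tool_rot': [-165.857, 0.198, 5.08], 'force': [-0.366, -2.816, 1.314], 'grip_width': 0.035}
rack band stand: sx [-0.1956 -0.1237] sy [-0.0542  0.0725] (array([-157.9,    5.3]), array([146.3,  79.5]), 83.59)
bail cand 160 -0.158 [-0.101  0.03 ]
```

```bash
sed -i 's/>.016)/>.022)/' m2.py; python3 m2.py | tail -2; python3 -m creep '[[0.05,-0.6,0.16,0,0,0,0.4],[0.05,-0.6,0.16,0,0,0,0.4],[0,0,0,0,0,0,0.4],[0,0,0,0,0,0,0.4]]'; python3 m2.py
```

```text
rack band stand: sx [-0.1952 -0.124 ] sy [-0.053   0.0326] (array([-159.4,  -18.3]), array([102.6,  72.5]), 89.8)
bail cand 158 -0.1577 [-0.101  0.031]
time_s: 12.3
tool_pos: [0.5734, -0.093, 0.0817]
tool_rot: [-165.9, 0.2, 4.9]
force: [0.3, -2.3, 1.3]
grip_width: 0.0346
{'time_s': 12.3, 'tool_pos': [0.573, -0.093, 0.082], 'tool_rot': [-165.917, 0.225, 4.924], 'force': [0.291, -2.303, 1.33], 'grip_width': 0.035}
rack band stand: sx [-0.1945 -0.1238] sy [-0.0399  0.0435] (array([-159.4,   -6.2]), array([100.9,  71.7]), 89.08)
bail cand 150 -0.1573 [-0.076  0.041]
```

View pics/top_last.png

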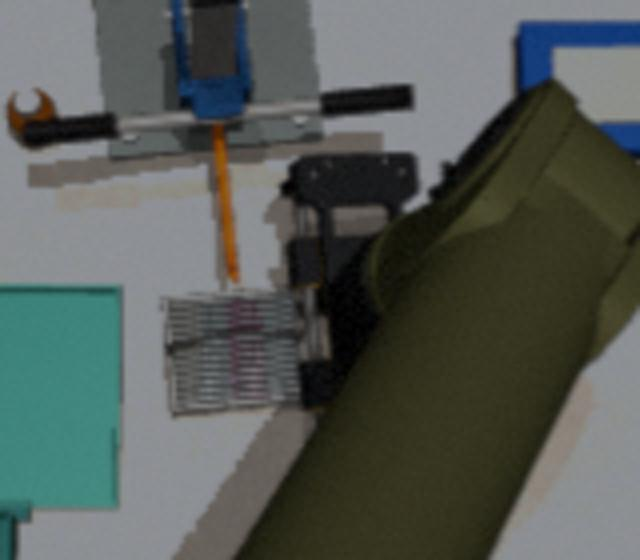

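Rack sits in line with the hook: sx -159, sy about +1 mm, square within 1°. Now I'll retreat and move to its front side.

```bash
python3 -m creep '[[0,2,-0.5,0,0,0,0.4],[0,2,-0.5,0,0,0,0.4],[0,1,-3.9,0,0,0,0.4],[0,1,-4,0,0,0,0.4],[0,1,-4,0,0,0,0.4],[0,1,-4,0,0,0,0.4],[0,0,0,-0.14,0,0,0.4],[0,0,0,-0.12,0,0,0.4],[0,0,0,0,0,0,0.4]]'
python3 -c "
from h import *
st();to(list(W(-.222,0))+[.20],-84.6)"
```

```text
time_s: 13.25
tool_pos: [0.5819, -0.2124, 0.2268]
tool_rot: [179.7, 0.8, 4.8]
force: [0.6, 0.8, -0.5]
grip_width: 0.0346
{'time_s': 13.25, 'tool_pos': [0.582, -0.212, 0.227], 'tool_rot': [179.674, 0.809, 4.841], 'force': [0.592, 0.768, -0.494], 'grip_width': 0.035}
shift cm [ -6.2  -18.64   2.67] turn [0.015 0.007 1.561] after-turn shift [-18.69   6.06   2.68] tcp [ 0.504  -0.0321  0.2   ]
```

```bash
python3 -m creep '[[0,0,0,0,0,0.145,0.4],[0,0,0,0,0,0.145,0.4],[0,0,0,0,0,0.145,0.4],[0,0,0,0,0,0.145,0.4],[0,0,0,0,0,0.145,0.4],[0,0,0,0,0,0.145,0.4],[0,0,0,0,0,0.145,0.4],[0,0,0,0,0,0.145,0.4],[0,0,0,0,0,0.145,0.4],[0,0,0,0,0,0.145,0.4],[0,0,0,0,0,0.12,0.4]]'
python3 -m creep '[[-3.1,1.1,0,0,0,0,0.4],[-3.1,1.1,0,0,0,0,0.4],[-3.1,1.1,0,0,0,0,0.4],[-3.1,1.1,0,0,0,0,0.4],[-3.1,1.1,0,0,0,0,0.4],[-3.1,1.1,0,0,0,0,0.4],[0,0,0,0,0,0,0.4],[0,0,0,0.13,0,0,0.4],[0,0,0,0.13,0,0,0.4],[0,0,0,0,0,0,0.4]]'
python3 -c "
from h import *
st();to(list(W(-.215,0))+[.015],-84.6,15,.07)"
```

```text
time_s: 14.35
tool_pos: [0.5787, -0.2025, 0.2185]
tool_rot: [178.3, 2.4, -88.1]
force: [-0.4, -0.6, 0.6]
grip_width: 0.0345
time_s: 15.35
tool_pos: [0.4973, -0.0135, 0.2219]
tool_rot: [-171.2, 2.6, -88.8]
force: [-0.1, -0.4, -0.3]
grip_width: 0.0349
{'time_s': 15.35, 'tool_pos': [0.497, -0.013, 0.222], 'tool_rot': [-171.185, 2.573, -88.763], 'force': [-0.122, -0.361, -0.331], 'grip_width': 0.035}
shift cm [ 2.58  2.59 13.59] turn [ 0.106  0.029 -0.08 ] after-turn shift [ 1.91  4.2  13.29] tcp [ 0.4929 -0.0331  0.0826]
```

```bash
python3 -m creep '[[0,0,0,0.106,0.029,-0.08,0.4],[0.9,2,0,0,0,0,0.4],[0.9,2,0,0,0,0,0.4],[0,0.4,3,0,0,0,0.4],[0,0.4,3,0,0,0,0.4],[0,0,0,0,0,0,0.4]]'
python3 -c "
from h import *
st();to(list(W(-.215,0))+[.015],-84.6,15,.07)"
```

```text
time_s: 15.95
tool_pos: [0.4635, -0.0444, 0.1448]
tool_rot: [-166.9, 0.0, -85.6]
force: [-0.1, 0.1, -0.8]
grip_width: 0.0346
{'time_s': 15.95, 'tool_pos': [0.464, -0.044, 0.145], 'tool_rot': [-166.899, 0.021, -85.553], 'force': [-0.068, 0.074, -0.793], 'grip_width': 0.035}
shift cm [-0.89 -1.53  6.74] turn [ 0.033 -0.004 -0.016] after-turn shift [-0.84 -1.32  6.79] tcp [ 0.4929 -0.0331  0.0826]
```

```bash
python3 -m creep '[[-0.8,0.2,3,0.033,0,-0.016,0.4],[0,0.4,2.5,0,0,0,0.4],[0,0.2,1,0,0,0,0.4],[0,0,0,0,0,0,0.4]]'
python3 -c "
from h import *
st();to(list(W(-.215,0))+[.015],-84.6,15,.07);to(list(W(-.137,0))+[.015],-84.6,15,.07)"
```

```text
time_s: 16.35
tool_pos: [0.4738, -0.0394, 0.0777]
tool_rot: [-165.8, -0.6, -85.0]
force: [-0.7, -0.3, 0.4]
grip_width: 0.0348
{'time_s': 16.35, 'tool_pos': [0.474, -0.039, 0.078], 'tool_rot': [-165.754, -0.579, -84.988], 'force': [-0.717, -0.289, 0.409], 'grip_width': 0.035}
shift cm [-0.45 -2.02  0.  ] turn [ 0.013 -0.011 -0.004] after-turn shift [-0.44 -2.02  0.03] tcp [ 0.4929 -0.0331  0.0826]
shift cm [-0.5  -9.58  1.92] turn [ 0.013 -0.011 -0.004] after-turn shift [-0.44 -9.55  2.05] tcp [ 0.5706 -0.0258  0.0826]
```

```bash
python3 -m creep '[[-0.2,-1.2,0.3,0.01,-0.01,0,0.4],[-0.2,-1.2,0.27,0,0,0,0.4],[-0.05,-1,0.25,0,0,0,0.4],[0,-1,0.26,0,0,0,0.4],[0,-1,0.26,0,0,0,0.4],[0,-1,0.26,0,0,0,0.4],[0,-1,0.26,0,0,0,0.4],[0,0,0,0,0,0,0.4],[0,0,0,0,0,0,0.4]]'
python3 m2.py;python3 -c "
from h import *
to(list(W(-.137,0))+[.015],-84.6,15,.07)"
```

```text
time_s: 17.25
tool_pos: [0.556, -0.0257, 0.0799]
tool_rot: [-166.1, 0.2, -84.6]
force: [-1.0, -0.8, -1.7]
grip_width: 0.0349
{'time_s': 17.25, 'tool_pos': [0.556, -0.026, 0.08], 'tool_rot': [-166.149, 0.163, -84.575], 'force': [-0.953, -0.757, -1.652], 'grip_width': 0.035}
rack band stand: sx [-0.1282 -0.0719] sy [-0.0368  0.0459] (array([-99.6,   4.5]), array([57.5, 83.8]), 0.17)
bail cand 129 -0.1361 [-0.065  0.067]
shift cm [ 0.15 -1.48  0.09] turn [ 0.02   0.003 -0.   ] after-turn shift [ 0.15 -1.48  0.12] tcp [ 0.5706 -0.0258  0.0826]
```

View pics/top_last.png

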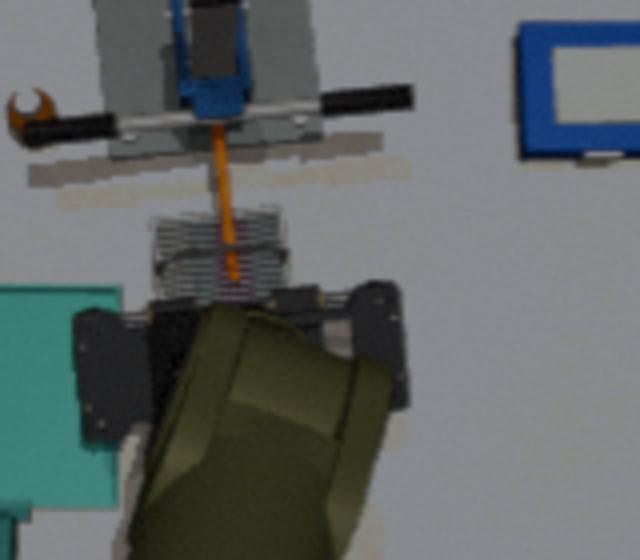

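The bail has passed over the hook tip. The rack is at sx about -107, but 3.5-4.5 mm to the +y side. My sideways tool shift dragged it there by friction, so I'll finish with a diagonal push the other way.

```bash
python3 -m creep '[[0.1,-0.3,0.08,0.02,0,0,0.4],[0.2,-0.3,0.08,0,0,0,0.4],[0.2,-0.2,0.05,0,0,0,0.4],[0.1,0,0,0,0,0,0.4],[0,0,0,0,0,0,0.4]]'
python3 m2.py
```

```text
time_s: 17.8
tool_pos: [0.5632, -0.0301, 0.0795]
tool_rot: [-165.1, 0.4, -84.5]
force: [-0.9, 0.7, -0.4]
grip_width: 0.035
{'time_s': 17.8, 'tool_pos': [0.563, -0.03, 0.08], 'tool_rot': [-165.064, 0.375, -84.511], 'force': [-0.94, 0.662, -0.426], 'grip_width': 0.035}
rack band stand: sx [-0.1199 -0.0639] sy [-0.0391  0.0437] (array([-91.8,   2.1]), array([57.1, 84.1]), 0.19)
bail cand 168 -0.1355 [-0.084  0.061]
```

```bash
python3 -m creep '[[0.2,-0.12,0.03,0,0,0,0.4],[0.2,-0.1,0.03,0,0,0,0.4],[0,0,0,0,0,0,0.4],[0,2,-0.5,0,0,0,0.4],[0,2,-0.5,0,0,0,0.4],[0,2,-2,0,0,0,0.4],[0,0,-4,0,0,0,0.4],[0,0,-4,0,0,0,0.4],[0,0,-4,0,0,0,0.4],[0,0,0,0,0,0,0.4]]'
python3 m2.py
python3 -c "
from h import *
to(list(W(-.035,-.0875))+[.30],5.4)"
```

```text
time_s: 18.85
tool_pos: [0.4715, -0.0463, 0.2082]
tool_rot: [-164.7, -0.1, -84.8]
force: [0.8, 0.9, 0.7]
grip_width: 0.0347
{'time_s': 18.85, 'tool_pos': [0.471, -0.046, 0.208], 'tool_rot': [-164.727, -0.068, -84.77], 'force': [0.847, 0.879, 0.707], 'grip_width': 0.035}
rack band stand: sx [-0.133  -0.0613] sy [-0.0411  0.0417] (array([-97.1,   0.3]), array([72.8, 84.1]), 1.13)
bail cand 64 -0.0973 [-0.039  0.04 ]
shift cm [  7.58 -23.84  -3.22] turn [-0.207 -0.208 -1.564] after-turn shift [22.15  7.65 -9.35] tcp [ 0.6984 -0.1016  0.3   ]
```

View pics/top_last.png

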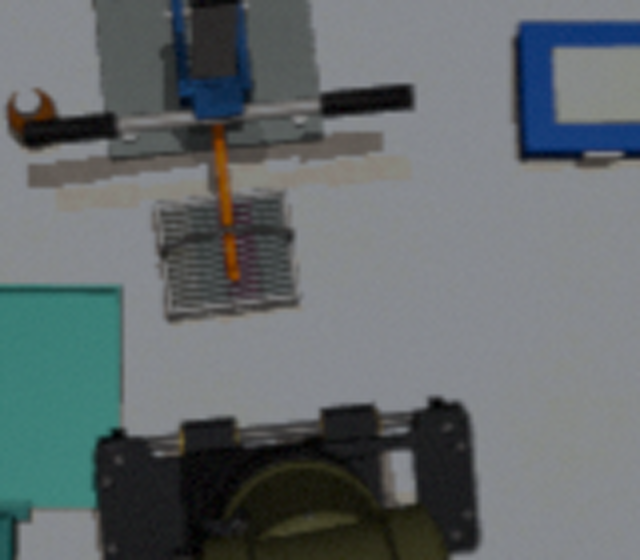

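Rack clear of the hand: sx -97, sy 0, yaw about 1°, bail centred over the hook seat at (230,235). Next, the right lift grip.

```bash
python3 -m creep '[[0,0,-3,0,0,0,0.5],[0,0,-3,0,0,0,0.5],[0,0,-3,0,0,0,0.5],[0,0,0,-0.019,-0.019,-0.142,0.5],[0,0,0,-0.019,-0.019,-0.142,0.5],[0,0,0,-0.019,-0.019,-0.142,0.5],[0,0,0,-0.019,-0.019,-0.142,0.5],[0,0,0,-0.019,-0.019,-0.142,0.5],[0,0,0,-0.019,-0.019,-0.142,0.5],[0,0,0,-0.019,-0.019,-0.142,0.5],[0,0,0,-0.019,-0.019,-0.142,0.5],[0,0,0,-0.019,-0.019,-0.142,0.5],[0,0,0,-0.019,-0.019,-0.142,0.5],[0,0,0,-0.019,-0.019,-0.142,0.5],[0,0,0,0,0,0,0.5]]'
python3 -c "
from h import *
st();to(list(W(-.035,-.0875))+[.28],5.4)"
```

```text
time_s: 20.4
tool_pos: [0.4505, -0.0587, 0.2729]
tool_rot: [-179.9, 0.7, 7.4]
force: [0.1, 0.4, -0.2]
grip_width: 0.0434
{'time_s': 20.4, 'tool_pos': [0.451, -0.059, 0.273], 'tool_rot': [-179.932, 0.661, 7.386], 'force': [0.079, 0.405, -0.203], 'grip_width': 0.043}
shift cm [24.02  7.44 -0.99] turn [-0.001  0.012  0.035] after-turn shift [24.27  6.6  -0.71] tcp [ 0.6984 -0.1016  0.28  ]
```

```bash
python3 -m creep '[[0,3,-0.3,0,0.012,0.035,0.5],[0,3.5,0,0,0,0,0.5],[4,0,0,0,0,0,0.5],[4,0,0,0,0,0,0.5],[4,0,0,0,0,0,0.5],[4,0,0,0,0,0,0.5],[4,0,0,0,0,0,0.5],[3,0,0,0,0,0,0.5],[0,0,0,0,0,0,0.5],[0,0,0,0,0,0,0.5]]'
python3 -c "
from h import *
st();to(list(W(-.035,-.0875))+[.174],5.4)"
```

```text
time_s: 21.4
tool_pos: [0.6958, -0.1134, 0.2671]
tool_rot: [-179.7, -0.3, 2.8]
force: [-0.3, -0.3, 0.4]
grip_width: 0.0434
{'time_s': 21.4, 'tool_pos': [0.696, -0.113, 0.267], 'tool_rot': [-179.717, -0.275, 2.831], 'force': [-0.324, -0.262, 0.426], 'grip_width': 0.043}
shift cm [ 0.28 -1.12  9.31] turn [-0.005 -0.005 -0.045] after-turn shift [ 0.37 -1.15  9.31] tcp [ 0.6984 -0.1016  0.174 ]
```

```bash
python3 -m creep '[[0.3,-1,0,0,0,-0.045,0.5],[0,0,2,0,0,0,0.5],[0,0,2,0,0,0,0.5],[0,0,1.5,0,0,0,0.5],[0,0,0,0,0,0,0.5]]'
python3 -c "
from h import *
st();to(list(W(-.035,-.0875))+[.174],5.4)"
```

```text
time_s: 21.9
tool_pos: [0.6955, -0.1017, 0.2126]
tool_rot: [-179.5, -0.5, 5.5]
force: [-0.4, 0.2, -0.7]
grip_width: 0.0436
{'time_s': 21.9, 'tool_pos': [0.696, -0.102, 0.213], 'tool_rot': [-179.508, -0.503, 5.498], 'force': [-0.448, 0.249, -0.728], 'grip_width': 0.044}
shift cm [0.25 0.05 3.86] turn [-0.009 -0.009  0.002] after-turn shift [0.28 0.02 3.86] tcp [ 0.6984 -0.1016  0.174 ]
```

```bash
python3 -m creep '[[0.25,0,1.5,0,-0.009,0,0.5],[0,0,1.5,0,0,0,0.5],[0,0,1,0,0,0,0.5],[0,0,0,0,0,0,0.5],[0,0,0,0,0,0,0.2],[0,0,0,0,0,0,0],[0,0,0,0,0,0,0],[0,0,0,0,0,0,0],[0,0,0,0,0,0,0]]' 30
python3 -c "
from h import *
st()"
```

```text
time_s: 22.8
tool_pos: [0.7006, -0.101, 0.1729]
tool_rot: [-179.6, -0.4, 5.5]
force: [5.5, -0.6, -4.5]
grip_width: 0.0151
{'time_s': 22.8, 'tool_pos': [0.701, -0.101, 0.173], 'tool_rot': [-179.565, -0.424, 5.538], 'force': [5.47, -0.624, -4.46], 'grip_width': 0.015}
```

```bash
python3 -m creep '[[0,0,-0.6,0,0,0,0],[0,0,-0.6,0,0,0,0],[0,0,-0.6,0,0,0,0],[0,0,-0.6,0,0,0,0],[0,0,-0.6,0,0,0,0]]' 40
python3 - <<'E'
from h import *
st();a=cam('side');X=cloud(a)
cv2.imwrite('pics/g.png',cv2.resize(a['frame'][110:260,220:400],None,fx=4,fy=4,interpolation=cv2.INTER_CUBIC))
E
```

```text
time_s: 23.3
tool_pos: [0.7007, -0.1009, 0.2016]
tool_rot: [-179.6, -0.4, 5.5]
force: [5.4, -1.3, -8.2]
grip_width: 0.015
{'time_s': 23.3, 'tool_pos': [0.701, -0.101, 0.202], 'tool_rot': [-179.624, -0.385, 5.546], 'force': [5.384, -1.274, -8.235], 'grip_width': 0.015}
```

View pics/g.png

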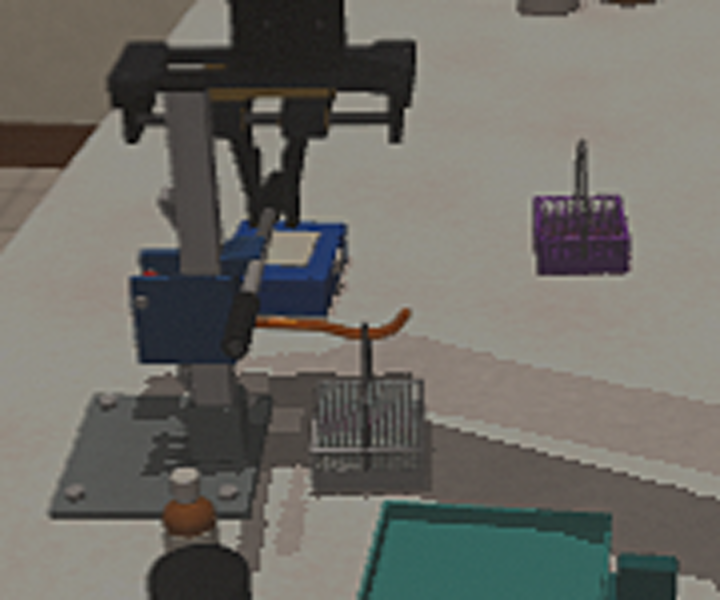

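The bail sits in the hook seat at (365,328) and the rack hangs level. On with the lift.

```bash
python3 -m creep '[[0,0,-0.6,0,0,0,0],[0,0,-0.6,0,0,0,0],[0,0,-0.6,0,0,0,0],[0,0,-0.6,0,0,0,0],[0,0,-0.6,0,0,0,0],[0,0,-0.6,0,0,0,0],[0,0,0,0,0,0,0]]' 40
python3 -c "
from h import *
st()
X=cloud(cam('top'));P=X[150:185,337:368].reshape(-1,3);print(np.nanpercentile(P[:,2],99))"
```

```text
time_s: 24.05
tool_pos: [0.7007, -0.1009, 0.2376]
tool_rot: [-179.7, -0.4, 5.5]
force: [2.6, -0.2, -6.3]
grip_width: 0.0148
{'time_s': 24.05, 'tool_pos': [0.701, -0.101, 0.238], 'tool_rot': [-179.662, -0.369, 5.545], 'force': [2.603, -0.198, -6.274], 'grip_width': 0.015}
0.6191888820574577
```

```bash
python3 -m creep '[[0,0,-0.5,0,0,0,0],[0,0,-0.2,0,0,0,0],[0,0,0,0,0,0,0]]' 40
cat > m3.py <<'E'
from h import *
a=cam('top');X=cloud(a);V=a['frame'].max(2)
D=X[...,:2]-S0;c,s=np.cos(np.radians(SY)),np.sin(np.radians(SY));sx=c*D[...,0]+s*D[...,1];sy=-s*D[...,0]+c*D[...,1]
m=(abs(sx+.035)<.012)&(abs(sy-.0875)<.02)&(X[...,2]>.09);print('left grip top-128mm:',np.median(X[m][:,2]).round(4)-.1262)
m=(abs(sx+.1)<.06)&(abs(sy)<.06)&(X[...,2]>.045)&(X[...,2]<.08);P=np.stack([sx,sy,X[...,2]],-1)[m]
if len(P)>50:print('rack top band',len(P),rect(P),np.percentile(P[:,2],[5,50,95]).round(4)); A=np.c_[P[:,:2]-P[:,:2].mean(0),np.ones(len(P))];print('slope x,y',np.linalg.lstsq(A,P[:,2],rcond=None)[0].round(3))
st()
E
python3 m3.py
```

```text
time_s: 24.4
tool_pos: [0.7007, -0.1009, 0.2434]
tool_rot: [-179.7, -0.4, 5.5]
force: [3.2, -0.3, -5.9]
grip_width: 0.0148
left grip top-128mm: 0.07069999999999999
rack top band 132 (array([-84.2,  35.6]), array([24.2, 59.1]), 64.77) [0.0604 0.0739 0.0788]
slope x,y [0.008 0.27  0.072]
{'time_s': 24.45, 'tool_pos': [0.701, -0.101, 0.243], 'tool_rot': [-179.679, -0.356, 5.542], 'force': [4.039, 0.195, -7.031], 'grip_width': 0.015}
```

```bash
python3 -m creep '[[0,0,0.3,0,0,0,0],[0,0,0.3,0,0,0,0],[0,0,0.3,0,0,0,0],[0,0,0.25,0,0,0,0],[0,0,0,0,0,0,0]]' 40
python3 m3.py
```

```text
time_s: 24.95
tool_pos: [0.7007, -0.1009, 0.2323]
tool_rot: [-179.7, -0.4, 5.5]
force: [2.1, -0.4, -4.6]
grip_width: 0.0147
left grip top-128mm: 0.06039999999999998
rack top band 124 (array([-83.2,  35.8]), array([24.3, 57.9]), 63.86) [0.0518 0.0638 0.0684]
slope x,y [-0.019  0.198  0.062]
{'time_s': 25.0, 'tool_pos': [0.701, -0.101, 0.232], 'tool_rot': [-179.66, -0.392, 5.546], 'force': [1.919, -0.681, -2.471], 'grip_width': 0.015}
```

```bash
python3 -m creep '[[0,0,0.15,0,0,0,0],[0,0,0.15,0,0,0,0],[0,0,0,0,0,0,0]]' 40
python3 m3.py
```

```text
time_s: 25.3
tool_pos: [0.7006, -0.101, 0.2323]
tool_rot: [-179.6, -0.5, 5.5]
force: [2.0, -0.3, -3.4]
grip_width: 0.0149
left grip top-128mm: 0.05939999999999998
rack top band 133 (array([-84.5,  36.1]), array([25.6, 59. ]), 63.33) [0.0515 0.0632 0.0686]
slope x,y [0.003 0.141 0.062]
{'time_s': 25.35, 'tool_pos': [0.701, -0.101, 0.232], 'tool_rot': [-179.615, -0.472, 5.551], 'force': [0.256, -0.164, 1.327], 'grip_width': 0.015}
```

The pawl holds at about 60 mm. Release and rise.

```bash
python3 -m creep '[[0,0,0,0,0,0,0.3],[0,0,0,0,0,0,0.5],[0,0,0,0,0,0,0.5],[0,0,0,0,0,0,0.5],[0,0,-2,0,0,0,0.5],[0,0,-3,0,0,0,0.5],[0,0,-4,0,0,0,0.5],[0,0,-2,0,0,0,0.5],[-4,0,0,0,0,0,0.5],[-4,0,0,0,0,0,0.5],[-4,3,0,0,0,0,0.5],[-4,3,0,0,0,0,0.5],[-4,0,0,0,0,0,0.5],[0,0,0,0,0,0,0.5]]'
python3 m3.py
python3 - <<'E'
from h import *
a=cam('side');X=cloud(a)
P=X[130:260,260:360].reshape(-1,3);D=P[:,:2]-S0;c,s=np.cos(np.radians(SY)),np.sin(np.radians(SY));Q=np.c_[c*D[:,0]+s*D[:,1],-s*D[:,0]+c*D[:,1],P[:,2]]
m=(abs(Q[:,0]+.1)<.045)&(abs(Q[:,1])<.05)&(Q[:,2]>.025)&(Q[:,2]<.075);F=Q[m];print(len(F),np.percentile(F,[1,50,99],axis=0).round(4).tolist())
f=F[F[:,1]>np.percentile(F[:,1],99)-.012]
for lo in(-.135,-.12,-.105,-.09,-.075):
    g=f[(f[:,0]>lo)&(f[:,0]<lo+.015)]
    if len(g)>3:print(lo,len(g),np.percentile(g[:,2],[3,97]).round(4))
E
```

```text
time_s: 26.75
tool_pos: [0.5004, -0.1835, 0.3402]
tool_rot: [-179.7, -0.0, 5.7]
force: [0.0, 0.7, 0.3]
grip_width: 0.0436
left grip top-128mm: 0.06009999999999999
rack top band 887 (array([-96.7,  -2.1]), array([73.3, 84.2]), 1.34) [0.0477 0.0622 0.069 ]
slope x,y [ 0.015 -0.012  0.06 ]
{'time_s': 26.8, 'tool_pos': [0.503, -0.183, 0.341], 'tool_rot': [-179.764, -0.134, 5.753], 'force': [0.31, -0.292, -0.222], 'grip_width': 0.044}
735 [[-0.1332, -0.0442, 0.0342], [-0.0977, 0.0163, 0.055], [-0.0619, 0.042, 0.0697]]
-0.135 62 [0.0344 0.0647]
-0.12 58 [0.0345 0.0655]
-0.105 64 [0.0341 0.0711]
-0.09 56 [0.0342 0.0642]
-0.075 49 [0.0349 0.0646]
```

Carriage at 60.1 mm, rack level with its underside at 34 mm, and the robot clear. Now the tray.

```bash
python3 -m creep '[[0,0,0,0,0,0.145,0.5],[0,0,0,0,0,0.145,0.5],[0,0,0,0,0,0.145,0.5],[0,0,0,0,0,0.145,0.5],[0,0,0,0,0,0.145,0.5],[0,0,0,0,0,0.145,0.5],[0,0,0,0,0,0.145,0.5],[0,0,0,0,0,0.145,0.5],[0,0,0,0,0,0.145,0.5],[0,0,0,0,0,0.145,0.5],[0,0,0,0,0,0.145,0.5],[0,0,0,0,0,0.08,0.5],[0,0,0,0,0,0,0.5]]'
python3 m1.py|head -2
python3 -c "
from h import *
st();to([.448,.118,.20],-90)"
```

```text
time_s: 28.15
tool_pos: [0.527, -0.1642, 0.3396]
tool_rot: [-179.8, -0.7, -92.5]
force: [0.2, 0.4, 0.2]
grip_width: 0.0438
tray (array([536.6, 118.6]), array([139.3, 146.1]), 89.7)
trayblock [0.4481 0.1184 0.0334] 66
{'time_s': 28.2, 'tool_pos': [0.527, -0.164, 0.34], 'tool_rot': [-179.807, -0.679, -92.352], 'force': [0.692, -0.282, 0.238], 'grip_width': 0.043}
shift cm [-28.     9.1   13.59] turn [-0.003 -0.012 -0.041] after-turn shift [-28.19   7.9   13.96] tcp [0.448 0.118 0.2  ]Traceback (most recent call last):
  File "m1.py", line 11, in <module>
    q=roi(k,u0,u1,155,180);print('grip',n,q.sum(),rect(onplane(a,uvs(q),.128)),X[q].mean(0).round(4))
                                                       ~~~~~~~^^^^^^^^^^^^^^^
  File "h.py", line 12, in onplane
    r=rays(d,uv)@d['R'];c=-d['R'].T@d['t'];return c+r*((z-c[2])/r[:,2])[:,None]
      ~~~~^^^^^^
  File "h.py", line 9, in rays
    p=cv2.undistortPoints(np.array(uv,float).reshape(-1,1,2),d['K'],d['D']).reshape(-1,2)
      ~~~~~~~~~~~~~~~~~~~^^^^^^^^^^^^^^^^^^^^^^^^^^^^^^^^^^^^^^^^^^^^^^^^^^
cv2.error: OpenCV(4.12.0) /io/opencv/modules/calib3d/src/undistort.dispatch.cpp:347: error: (-215:Assertion failed) CV_IS_MAT(_src) && CV_IS_MAT(_dst) && (_src->rows == 1 || _src->cols == 1) && (_dst->rows == 1 || _dst->cols == 1) && _src->cols + _src->rows - 1 == _dst->rows + _dst->cols - 1 && (CV_MAT_TYPE(_src->type) == CV_32FC2 || CV_MAT_TYPE(_src->type) == CV_64FC2) && (CV_MAT_TYPE(_dst->type) == CV_32FC2 || CV_MAT_TYPE(_dst->type) == CV_64FC2) in function 'cvUndistortPointsInternal'
```

```bash
python3 -m creep '[[0,2.6,0,0,-0.01,-0.02,0.5],[0,2.6,0,0,0,-0.02,0.5],[0,2.6,0,0,0,0,0.5],[-4,0,1,0,0,0,0.5],[-4,0,1,0,0,0,0.5],[-4,0,1,0,0,0,0.5],[-4,0,1,0,0,0,0.5],[-4,0,1,0,0,0,0.5],[-4,0,2,0,0,0,0.5],[-3.5,0,2,0,0,0,0.5],[0,0,2,0,0,0,0.5],[0,0,0,0,0,0,0.5]]'
python3 -c "
from h import *
st();to([.448,.118,.08],-90)"
```

```text
time_s: 29.4
tool_pos: [0.4499, 0.1274, 0.2253]
tool_rot: [-179.4, -0.4, -88.1]
force: [0.5, 0.0, -1.7]
grip_width: 0.0435
{'time_s': 29.4, 'tool_pos': [0.45, 0.127, 0.225], 'tool_rot': [-179.433, -0.433, -88.123], 'force': [0.506, 0.018, -1.671], 'grip_width': 0.044}
shift cm [ 0.83  0.36 14.54] turn [-0.01  -0.007  0.033] after-turn shift [ 0.94  0.19 14.53] tcp [0.448 0.118 0.08 ]
```

```bash
python3 -m creep '[[0.8,0.2,1,-0.01,0,0.033,0.5],[0,0,3,0,0,0,0.5],[0,0,3,0,0,0,0.5],[0,0,3,0,0,0,0.5],[0,0,1,0,0,0,0.5],[0,0,0,0,0,0,0.5]]'
python3 -c "
from h import *
st();to([.448,.118,.08],-90)"
```

```text
time_s: 30.0
tool_pos: [0.4536, 0.114, 0.1164]
tool_rot: [-179.6, -0.3, -90.6]
force: [-0.1, -0.5, 0.3]
grip_width: 0.0435
{'time_s': 30.0, 'tool_pos': [0.454, 0.114, 0.116], 'tool_rot': [-179.607, -0.271, -90.633], 'force': [-0.125, -0.538, 0.31], 'grip_width': 0.044}
shift cm [-0.41  0.59  3.63] turn [-0.007 -0.005 -0.011] after-turn shift [-0.4   0.56  3.64] tcp [0.448 0.118 0.08 ]
```

```bash
python3 -m creep '[[-0.4,0.5,0.8,0,0,-0.011,0.5],[0,0,1.5,0,0,0,0.5],[0,0,1.2,0,0,0,0.5],[0,0,0,0,0,0,0.5],[0,0,0,0,0,0,0.3],[0,0,0,0,0,0,0.1],[0,0,0,0,0,0,0],[0,0,0,0,0,0,0],[0,0,0,0,0,0,0]]' 20
python3 -c "
from h import *
st();to(list(W(-.27,0))+[.083],-84.6)"
```

```text
time_s: 30.9
tool_pos: [0.4533, 0.1197, 0.0866]
tool_rot: [-179.0, 0.1, -90.0]
force: [0.1, -0.1, -0.7]
grip_width: 0.0137
{'time_s': 30.9, 'tool_pos': [0.453, 0.12, 0.087], 'tool_rot': [-179.017, 0.102, -90.007], 'force': [0.124, -0.077, -0.741], 'grip_width': 0.014}
shift cm [15.63 -0.29  0.34] turn [-0.017  0.001 -0.094] after-turn shift [15.59  1.18  0.36] tcp [ 0.4562 -0.0366  0.083 ]
```

```bash
python3 -m creep '[[1,0,0.03,0,0,-0.01,0],[1,0,0.03,0,0,-0.01,0],[1,0,0.03,0,0,-0.01,0],[1,0,0.03,0,0,-0.01,0],[1,0,0.03,0,0,-0.01,0],[1,0,0.03,0,0,-0.01,0],[1,0,0.03,0,0,-0.01,0],[1,0,0.03,0,0,-0.01,0],[0,0,0,0,0,0,0]]' 25
python3 -c "
from h import *
st();to(list(W(-.27,0))+[.083],-84.6)"
```

```text
time_s: 31.8
tool_pos: [0.4583, 0.0381, 0.0867]
tool_rot: [-178.7, 0.4, -84.8]
force: [-0.1, 0.2, -1.2]
grip_width: 0.0138
{'time_s': 31.8, 'tool_pos': [0.458, 0.038, 0.087], 'tool_rot': [-178.656, 0.433, -84.784], 'force': [-0.115, 0.237, -1.239], 'grip_width': 0.014}
shift cm [7.43 0.9  0.29] turn [-0.023  0.008 -0.003] after-turn shift [7.42 0.92 0.37] tcp [ 0.4562 -0.0366  0.083 ]
```

```bash
python3 -m creep '[[1,0.1,0.03,-0.01,0,0,0],[1,0.1,0.03,0,0,0,0],[1,0.1,0.03,0,0,0,0],[1,0.1,0.03,0,0,0,0],[1,0.1,0.03,0,0,0,0],[1,0.1,0.03,0,0,0,0],[1,0,0.03,0,0,0,0],[0.5,0,0.03,0,0,0,0],[0,0,0,0,0,0,0]]' 25
cat > m4.py <<'E'
from h import *
a=cam('top');X=cloud(a);hsv=cv2.cvtColor(a['frame'],cv2.COLOR_BGR2HSV)
t=(abs(hsv[...,0]-85.)<12)&(hsv[...,1]>80)&(X[...,2]<.03);P=onplane(a,uvs(t),.013)
D=P[:,:2]-S0;c,s=np.cos(np.radians(SY)),np.sin(np.radians(SY));sx=c*D[:,0]+s*D[:,1];sy=-s*D[:,0]+c*D[:,1]
b=sx>sx.max()-.135
print('tray sx max',np.percentile(sx,99.8).round(4),'sy',np.percentile(sy[b],[.3,99.7]).round(4),rect(np.stack([sx[b],sy[b]],1)),'z',np.nanpercentile(X[t][:,2],[5,50,95]).round(4))
for lo in(-.06,-.03,0,.03): q=(sy>lo)&(sy<lo+.03); print(lo,sx[q].max().round(4) if q.any() else None)
st();to(list(W(-.189,0))+[.083],-84.6)
E
python3 m4.py
```

```text
time_s: 32.7
tool_pos: [0.4631, -0.0395, 0.0867]
tool_rot: [-178.8, 0.8, -84.6]
force: [1.1, 2.9, 3.4]
grip_width: 0.0136
tray sx max -0.1066 sy [-0.0708  0.067 ] (array([-164.6,   -1.9]), array([117.7, 138.5]), 0.34) z [-0.0003  0.0036  0.0133]
-0.06 -0.1064
-0.03 -0.1287
0 -0.1305
0.03 -0.1061
{'time_s': 32.75, 'tool_pos': [0.463, -0.039, 0.087], 'tool_rot': [-178.762, 0.786, -84.582], 'force': [0.728, 0.395, 3.012], 'grip_width': 0.014}
shift cm [-0.34 -7.43  0.53] turn [-0.022  0.014  0.   ] after-turn shift [-0.34 -7.44  0.37] tcp [ 0.5368 -0.029   0.083 ]
```

```bash
python3 -m creep '[[-0.02,-1,0.03,0,0,0,0],[-0.02,-1,0.03,0,0,0,0],[-0.02,-1,0.03,0,0,0,0],[-0.02,-1,0.03,0,0,0,0],[-0.02,-1,0.03,0,0,0,0],[0,-1,0.03,0,0,0,0],[0,-1,0.03,0,0,0,0],[0,-0.4,0,0,0,0,0],[0,0,0,0,0,0,0]]' 25
python3 m4.py
```

```text
time_s: 33.65
tool_pos: [0.4913, -0.0407, 0.0826]
tool_rot: [174.0, 2.1, -85.2]
force: [3.4, 1.3, 3.9]
grip_width: 0.014
tray sx max -0.0909 sy [-0.0731  0.0647] (array([-141.4,   -4.2]), array([138.3, 101.2]), 89.84) z [0.0001 0.0039 0.0162]
-0.06 -0.0909
-0.03 None
0 -0.1321
0.03 -0.0906
{'time_s': 33.7, 'tool_pos': [0.491, -0.041, 0.083], 'tool_rot': [174.042, 2.089, -85.178], 'force': [-0.386, 2.156, 4.164], 'grip_width': 0.014}
shift cm [-0.8  -4.62 -0.5 ] turn [ 0.104  0.037 -0.008] after-turn shift [-0.75 -4.65 -0.05] tcp [ 0.5368 -0.029   0.083 ]
```

```bash
python3 -m creep '[[0,0,-0.1,0.05,0.015,0,0],[0,0,-0.1,0.05,0.015,0,0],[-0.1,-1,0,0.02,0,0,0],[-0.1,-1,0,0.02,0,0,0],[-0.1,-1,0,0.02,0,0,0]]' 40
python3 m4.py
```

```text
time_s: 34.2
tool_pos: [0.4937, -0.042, 0.0825]
tool_rot: [179.3, 0.8, -85.4]
force: [-26.3, -1.2, 39.6]
grip_width: 0.0136
tray sx max -0.0835 sy [-0.0783  0.0602] (array([-137.8,   -8.9]), array([138.4, 107.5]), 89.17) z [-0.0008  0.0034  0.0151]
-0.06 -0.0853
-0.03 -0.1361
0 -0.1321
0.03 -0.0832
{'time_s': 34.25, 'tool_pos': [0.495, -0.042, 0.083], 'tool_rot': [179.505, 0.788, -85.408], 'force': [-18.189, 0.129, 28.845], 'grip_width': 0.014}
shift cm [-0.96 -4.24 -0.07] turn [ 0.009  0.014 -0.014] after-turn shift [-0.9  -4.25 -0.04] tcp [ 0.5368 -0.029   0.083 ]
```

```bash
python3 -m creep '[[0,0,-0.2,0,0,0,0],[0,0,0,0,0,0,0]]' 20
python3 - <<'E'
from h import *
st();a=cam('side')
cv2.imwrite('pics/i.png',cv2.resize(a['frame'][120:280,230:430],None,fx=4,fy=3.7,interpolation=cv2.INTER_CUBIC))
E
```

```text
time_s: 34.45
tool_pos: [0.4926, -0.0443, 0.0835]
tool_rot: [179.2, 0.7, -85.5]
force: [1.1, 0.4, -0.4]
grip_width: 0.014
{'time_s': 34.45, 'tool_pos': [0.493, -0.044, 0.084], 'tool_rot': [179.189, 0.727, -85.549], 'force': [1.118, 0.381, -0.374], 'grip_width': 0.014}
```

View pics/i.png

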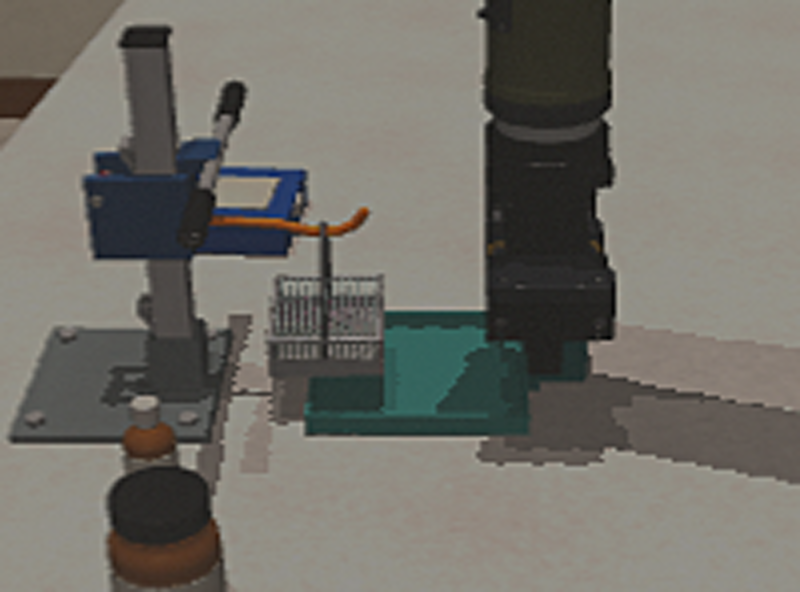

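Nothing is in contact that shouldn't be, and the rack hangs level at (325,315). The tool's tilt was twisting the gripped tray into the bench. I'll release, straighten, regrip lightly and push on with the fingers against the tray wall.

```bash
python3 -m creep '[[0,0,0,0,0,0,0.3],[0,0,0,0,0,0,0.3],[0,0,0.1,0.01,0.012,-0.01,0.3],[0,0,0,0,0,0,0.3],[0,0,0,0,0,0,0],[0,0,0,0,0,0,0],[0,0,0,0,0,0,0],[0,0,0,0,0,0,0]]' 5
python3 -m creep '[[-0.12,-0.8,0,0,0,0,0],[-0.12,-0.8,0,0,0,0,0],[-0.12,-0.8,0,0,0,0,0],[-0.12,-0.8,0,0,0,0,0]]' 5
python3 m4.py
```

```text
time_s: 35.3
tool_pos: [0.4924, -0.0446, 0.0809]
tool_rot: [179.7, -0.1, -84.9]
force: [-0.4, -0.2, -1.0]
grip_width: 0.0142
time_s: 35.7
tool_pos: [0.5203, -0.0385, 0.0806]
tool_rot: [179.0, -0.0, -85.0]
force: [-6.3, -1.4, 7.4]
grip_width: 0.014
tray sx max -0.0587 sy [-0.0778  0.0609] (array([-110.6,   -8.2]), array([139.3, 104.8]), 89.53) z [-0.0009  0.0035  0.0158]
-0.06 -0.0591
-0.03 None
0 None
0.03 -0.0578
{'time_s': 35.75, 'tool_pos': [0.522, -0.038, 0.081], 'tool_rot': [179.178, -0.072, -84.984], 'force': [1.277, -0.174, -0.936], 'grip_width': 0.014}
shift cm [-0.77 -1.54 -0.25] turn [ 0.014 -0.001 -0.007] after-turn shift [-0.76 -1.55 -0.23] tcp [ 0.5368 -0.029   0.083 ]
```

```bash
python3 -m creep '[[-0.3,-0.7,-0.03,0.01,0,0,0],[-0.3,-0.7,-0.03,0.01,0,0,0],[-0.2,-0.7,-0.03,0,0,0,0],[0,-0.6,0,0,0,0,0],[0,0,0,0,0,0,0]]' 5
python3 m4.py
```

```text
time_s: 36.25
tool_pos: [0.5497, -0.0268, 0.0805]
tool_rot: [-179.8, -0.1, -84.9]
force: [-3.0, -1.2, 3.4]
grip_width: 0.014
tray sx max -0.0253 sy [-0.0678  0.0701] (array([-76.9,   1. ]), array([138.4, 103.5]), 89.88) z [-0.0009  0.0038  0.0167]
-0.06 -0.0253
-0.03 -0.0254
0 -0.0251
0.03 -0.0254
{'time_s': 36.3, 'tool_pos': [0.55, -0.027, 0.08], 'tool_rot': [-179.772, -0.109, -84.95], 'force': [-2.684, -0.534, 1.301], 'grip_width': 0.014}
shift cm [ 0.1   1.29 -0.26] turn [-0.004 -0.002 -0.006] after-turn shift [ 0.09  1.29 -0.25] tcp [ 0.5368 -0.029   0.083 ]
```

Tray is against the foot plate, square, and centred within 1 mm. Release, back away, rise.

```bash
python3 -m creep '[[0,0,0,0,0,0,0.2],[0,0,0,0,0,0,0.4],[0,0,0,0,0,0,0.4],[0,0,0,0,0,0,0.4],[0.1,1.2,0,0,0,0,0.4],[0.1,1.2,0,0,0,0,0.4],[0,0.8,-1.5,0,0,0,0.4],[0,0.5,-3,0,0,0,0.4],[0,0.5,-4,0,0,0,0.4],[0,0.5,-4,0,0,0,0.4],[0,0,-4,0,0,0,0.4],[0,0,-3,0,0,0,0.4],[0,0,0,0,0,0,0.4],[0,0,0,0,0,0,0.4]]'
python3 m4.py; python3 m3.py
python3 - <<'E'
from h import *
a=cam('side');X=cloud(a);P=X[130:260,260:360].reshape(-1,3);D=P[:,:2]-S0;c,s=np.cos(np.radians(SY)),np.sin(np.radians(SY));Q=np.c_[c*D[:,0]+s*D[:,1],-s*D[:,0]+c*D[:,1],P[:,2]]
m=(abs(Q[:,0]+.1)<.045)&(abs(Q[:,1])<.05)&(Q[:,2]>.028)&(Q[:,2]<.075);F=Q[m];print('side rack 1/50/99%',np.percentile(F,[1,50,99],axis=0).round(4).tolist())
for n in('top','side'):
    f=cam(n)['frame'];cv2.imwrite(f'pics/z_{n}.png',f)
b=cv2.imread('pics/a.png').astype(int);e=cv2.imread('pics/z_top.png').astype(int)
for k,(u0,u1,v0,v1) in dict(jar=(205,238,165,200),oil=(258,270,158,178),box=(385,433,143,184),purple=(422,470,230,272)).items():print(k,abs(b-e)[v0:v1,u0:u1].mean().round(2))
s=cv2.imread('pics/z_side.png');t=cv2.imread('pics/z_top.png');cv2.imwrite('pics/final.png',np.hstack([cv2.resize(t[110:300,190:390],(400,380)),cv2.resize(s[110:300,220:420],(400,380))]))
E
```

```text
time_s: 37.7
tool_pos: [0.4934, -0.0337, 0.2819]
tool_rot: [-179.3, 0.3, -85.1]
force: [0.3, 0.7, -0.0]
grip_width: 0.0347
tray sx max -0.0256 sy [-0.0679  0.0702] (array([-92.7,   1.1]), array([138.6, 134.7]), 89.87) z [-0.0009  0.0035  0.0161]
-0.06 -0.0255
-0.03 -0.0262
0 -0.0253
0.03 -0.0257
{'time_s': 37.75, 'tool_pos': [0.494, -0.034, 0.282], 'tool_rot': [-179.309, 0.272, -85.074], 'force': [-0.237, -0.244, 0.074], 'grip_width': 0.035}
shift cm [-0.02 -4.11 19.94] turn [-0.012  0.005 -0.008] after-turn shift [-0.08 -4.35 19.89] tcp [ 0.5368 -0.029   0.083 ]
left grip top-128mm: 0.0597
rack top band 298 (array([-81.7,  -1.7]), array([42.1, 83.9]), 1.68) [0.0491 0.0633 0.0686]
slope x,y [ 0.018 -0.004  0.061]
{'time_s': 37.8, 'tool_pos': [0.493, -0.034, 0.281], 'tool_rot': [-179.407, 0.238, -85.076], 'force': [-0.041, 0.053, 0.262], 'grip_width': 0.035}
side rack 1/50/99% [[-0.133, -0.0444, 0.0345], [-0.0979, 0.0163, 0.0554], [-0.0618, 0.0419, 0.0691]]
jar 6.92
oil 24.4
box 7.99
purple 7.72
```

View pics/final.png

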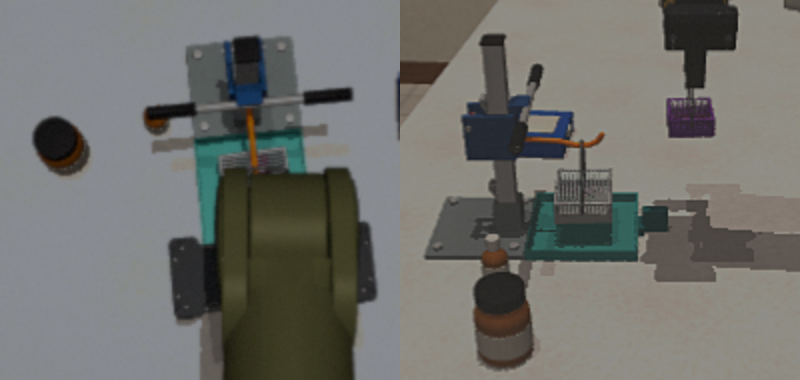

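Final view: the rack hangs level over the tray (right panel, (583,190) over (580,225)), and the tray meets the foot plate. The jar, oil bottle and box are in place and the gripper is clear, so I'm handing in.

```bash
python3 -c "
from h import *
print(order.sign_off());st()"
```

```text
the job is handed in; nothing more can be done
None
the job is handed in; nothing more can be done
```

The rack is hanging on the hoist, one notch up, with the teal tray under it, and I handed the job in at about 38 s. One part did not go as asked: early on I briefly lifted and tilted the rack.

**The slip:** I first tried to drag the rack by its handle. The tool drifted upward, which lifted the rack a few mm, and then rocked it by roughly 5–7°. I levelled it, let go and checked that it was flat. The rest of the sliding was low two-finger pushes. Strictly, that breaks "without picking it up" for a moment, and I can't tell how it will be judged.

**What I did after that:** I pushed the rack square to the hook until its handle was over the hook seat. I raised the right grip about 70 mm and lowered it until the pawl took the load. Then I pulled the tray in and pushed it against the foot plate.

**Last checks before handing in:**

| Check | Result |
|---|---|
| Carriage height | 59.7 mm (one notch is 60 mm) |
| Rack level | within about 1° |
| Rack underside | about 34 mm above the bench |
| Rack position in front of the column | centred at 97 mm, about 2 mm to the side |
| Tray | flat and square, against the plate to within 2 mm, centred within about 1 mm sideways |
| Rack over tray | whole rack over it |
| Robot | clear of everything, tool force near zero |

- **Tray force:** while moving the tray, the tool tilted and pressed it into the bench. The wrist force reached about 48 N (40 N of it vertical), well under 120 N. It went through the gripped tray, so I don't think it counts as the gripper's body pressing over 40 N, but I could not check that separately.
- **Jar, oil bottle, slide box:** none look moved in the before-and-after pictures. The picture difference around the oil bottle was larger, which I put down to the raised lift grip beside it. I did not measure their positions.

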